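# Loosen the left-hand-threaded rotor knob of the large centrifuge

### The job

Two open bench centrifuges stand side by side. The black wing knob that holds down the rotor of the larger one has a left-hand thread, so that it cannot spin loose: loosen that knob by about a quarter turn and let go of it, without tightening it any further on the way. Do not turn the knob of the smaller centrifuge.

Things in the scene. Friction and masses are not known exactly. Their poses are not given: they have to be found in the camera images.
- large_knob (a joint): Angle (rad) of the larger centrifuge's wing knob: grows as it turns CLOCKWISE seen from above, which loosens it (left-hand thread); anticlockwise tightens it. Starts between 0 and 0.2; turns up to 2.8 and down to -0.5 against a steady friction of about 0.12 N m and stays where left. It rises 2 mm per radian as it loosens. Rotor and case do not move.
- large_knob_grip (a point): Middle of the larger knob's wing, on its vertical axis, 118 mm above the bench; turns with it. Wing: upright black bar 60 mm long (x axis), 14 mm thick (y axis: grip across this), from 18 mm below this point to 14 mm above. Rotor: 156 mm disc with 24 holes, top 34 mm below this point. Round bowl 200 mm outside, 184 mm inside, rim 18 mm below this point. Case 220 x 220 mm.
- small_knob (a joint): Bystander: angle (rad) of the smaller centrifuge's wing knob, clockwise from above positive. It starts at 0 and must stay there.
- small_knob_grip (a point): Bystander: middle of the smaller centrifuge's wing, on its vertical axis, 118 mm above the bench. Wing 44 mm long (x axis), 14 mm thick (y axis); rotor a 100 mm disc with 12 holes; bowl 144 mm outside; case 160 x 160 mm. The machines may stand either way round, left or right of the robot, knobs at least 300 mm apart.

How it is judged:
By the outcome, as a careful person would: the job done as asked, in the order asked, and still so for the second after the job is handed in, with the robot touching nothing.
It also fails if it takes over 32 s, if anything falls off the work surface, if the arm or the gripper's body presses on something with over 40 N, if the wrist force passes 120 N, or if a joint passes its speed limit or range.

### The arm

A 7-joint arm with a two-finger parallel gripper is mounted at the origin on the work surface. World frame = base frame: x ahead of the robot, y to its left, z up, the work surface at z = 0. Lengths are in m, angles in rad, forces in N, time in s.
With the tool pointing down it reaches from about 0.35 to 0.775 m from the base axis. Payload 3.1 kg.
Tool frame: the origin (TCP) lies midway between the tips of the shut fingers; the grasp point (between the pads) lies 19 mm behind it; z points along the fingers, y is the line along which they close (so a half turn about z gives the same grasp; the last joint's range is limited). The gripper opens to 85 mm and grips with 20 to 120 N. Pads are 22 mm wide; open, the fingers measure 114 mm over their backs; the gripper's body (76 mm by 85 mm) begins 54 mm behind the grasp point. The pads swing forward as they close: fully open they stand 13 mm farther back than shut.
Start: joints at [1.103, 0.311, 0.014, 1.512, -0.004, 1.319, -0.027], TCP at [0.227, -0.501, 0.231] pointing down, gripper open.
Joint ranges: [-2.7, 2.7], [-0.3, 1.91], [-1.27, 1.3], [0.12, 2.57], [-1.44, 4.58], [0.2, 2.03], [-3.05, 3.05]. Speed limits (rad/s): [2.79, 2.79, 3.14, 3.14, 3.14, 3.14, 3.14].

### API

Orientations are given as a unit quaternion [w, x, y, z].
In Python, from bench import status, viewer, order gives the robot as it stands.
- The arm moves only by the tool arm_command, never from a script. Its argument "motion" is a list of rows, each a list of 4 numbers: the shift along the tool's x, y, z in mm, then the turn about the tool's z in degrees. In form: [[x, y, z, roll], ...]. A call has exactly 10 rows; each row is the pose to reach, as a shift and turn from the pose commanded when the call began, along the tool's axes at that moment; what a row does not reach only later rows make up. A row lasts 1/12 s, in which the tool goes at most 41.7 mm and 7.16 degrees, less where a joint would pass 70% of its speed; a pose out of reach is approached as far as the arm can. A call with a gripper value outside its range is refused whole. "grip" is the finger opening in mm, from 0 to 85.4, set as the call begins (left out, the last holds). The fingers move at their own pace and stop on an object; "force" is the grip in N (left out, the last holds). Time passes only in rows, so rows that repeat a pose let the fingers close, or fill a call up. It gives the time, the measured TCP pose, the force, the opening and the grip force at its end, in the units of the state.
- status.observe(): the state, without advancing time (a new reading comes with each control period).
- viewer.snapshot(name): name is "scene" or "top" or "wrist"; returns a dict with "frame" (480x640x3 uint8, red, green, blue), "depth" (480x640 float32, m along the optical axis (not along the pixel's ray), 0 where there is no reading), "fx", "fy", "cx", "cy" (pixels), "R" (3x3) and "t" (3): a world point X has camera coordinates R X + t; the wrist camera has in their place "mount" (4x4, takes a point from camera to tool coordinates, whose origin is the TCP and whose axes are the flange's). Camera axes: x right, y down, z forward; pixel columns grow to the right and rows downward; lengths in m; the calibration is good to about 2 mm. A picture is of the moment at which its call begins: read the wrist's pose just before it.
- order.close_job(): hands the job in; it is judged then, once.
Trained networks look in a picture, given as the dict that the camera call returned (one of the last four; its "shot" number tells which), for a name from the list of things; names that differ only in an ending like _2 or _b are one class to them, and where a whole thing is asked for, a point or a joint stands for the part that bears it (a point fixed in the world has none). Each returns a list of dicts, best first, with "score" (0 to 1); they miss things now and then, are a little off and sometimes report something else, mostly with a low value. They report only what shows in the picture. A call takes as long as a camera call.
- viewer.boxes_of(target, picture): "extent" ([left, top, right, bottom] in pixels, round what is visible of it).
- viewer.spot_point(target, picture): "uv" ([column, row] in pixels: a listed point, or the origin of a listed thing).
The state is a dict: "t": time; "joint_pos": joint angles; "joint_velocities": joint speeds; "effort": joint torques, N m; "eef_pos": TCP position; "tcp_rot": TCP orientation; "force": force on the tool from outside, world axes, zero at the start; "ft_torque": the same for the moment, N m; "finger_gap": finger opening in m; "grasp_force": force on a finger pad.
Only numpy, scipy, OpenCV 4.12 (cv2) and the standard library are available. Lean on these libraries where they do the work, as an engineer would, in place of code of your own. Each camera call takes 0.05 s, during which the arm holds its last target. There are 200 camera calls.

## Working session

There is one attempt and no reset: what is moved stays moved. The work goes in short steps, Python scripts to look and compute and a tool call to move; the robot and the scene stay as the last step left them, time stands still between calls to the robot, and variables do not carry over. Pictures are saved under pics/ and viewed, at most 10 in all, crops included, and the job is handed in when it is done.

Besides the shell and the picture viewer there is one more tool, called after ">>>" by a JSON object that holds its "method" and its "body", one argument or row to a line. arm_command: Moves the arm, as the interface text tells. Its arguments: {"type":"object","properties":{"motion":{"type":"array"},"grip":{"type":"number"},"force":{"type":"number"}},"required":["motion"]}

```bash
mkdir -p pics; cat > h.py <<'E'
import numpy as np, cv2
from bench import status, viewer, order
def world(p,u,v,d=None):
    if d is None: d=float(p["depth"][int(round(v)),int(round(u))])
    c=np.array([(u-p["cx"])/p["fx"]*d,(v-p["cy"])/p["fy"]*d,d])
    return p["R"].T@(c-p["t"])
def ray(p,u,v,z):
    c=np.array([(u-p["cx"])/p["fx"],(v-p["cy"])/p["fy"],1]); r=p["R"].T@c; o=-p["R"].T@p["t"]
    return o+r*(z-o[2])/r[2]
def save(p,n): cv2.imwrite(f"pics/{n}.png",p["frame"][:,:,::-1])
E
python3 - <<'E'
from h import *
s=status.observe(); print(s["t"],s["eef_pos"],s["tcp_rot"],s["force"])
p=viewer.snapshot("top"); save(p,"top1")
for n in ["large_knob_grip","small_knob_grip"]:
    for r in viewer.spot_point(n,p)[:3]: print(n,r["score"],r["uv"],ray(p,*r["uv"],0.132))
for n in ["large_knob","small_knob"]:
    for r in viewer.boxes_of(n,p)[:3]: print(n,r)
E
```

```text
0.0 [ 0.2268959  -0.5002142   0.23021748] [-1.14906382e-03  9.77411273e-01  2.11342837e-01 -2.96279688e-04] [-0.94045045  0.28348982  0.89122002]
large_knob_grip 0.85 [487.5, 263.6] [ 0.53138336 -0.22132229  0.132     ]
small_knob_grip 0.65 [178.6, 233.1] [0.57283959 0.19144682 0.132     ]
small_knob {'extent': [168.8, 219.3, 196.9, 250.9], 'score': 0.86}
```

View pics/top1.png

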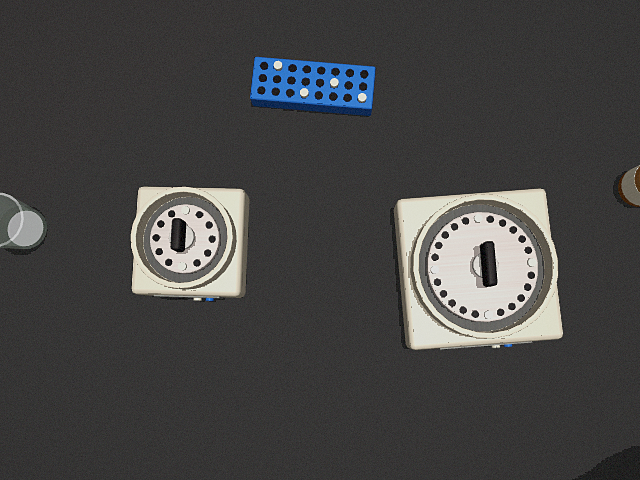

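The top view shows the larger centrifuge on the right, with its wing at about (488, 264) and nearly vertical in the image. The smaller one is on the left, with its wing at about (178, 235). Next I'll measure the wing from depth.

```bash
python3 - <<'E'
from h import *
from scipy.spatial.transform import Rotation as Ro
p=viewer.snapshot("top"); s=status.observe()
P=[]
for v in range(225,305):
  for u in range(450,525):
    d=p["depth"][v,u]
    if d>0:
      w=world(p,u,v,d)
      if w[2]>0.122: P.append(w)
P=np.array(P); print(len(P),np.median(P[:,2]),P.min(0),P.max(0))
(c,(a,b),th)=cv2.minAreaRect((P[:,:2]*1000).astype(np.float32)); print(c,a,b,th)
q=P[:,:2]-P[:,:2].mean(0); e=np.linalg.svd(q,full_matrices=False)[2][0]; print("wing dir deg",np.degrees(np.arctan2(e[1],e[0])))
w,x,y,z=s["tcp_rot"]; R=Ro.from_quat([x,y,z,w]).as_matrix(); print(R.round(3))
g=np.array([*c,0])/1000; print("tool-frame shift mm",(R.T@(g-[*s["eef_pos"][:2],0])*1000).round(1), "tool y deg",np.degrees(np.arctan2(R[1,1],R[0,1])), s["joint_pos"])
E
```

```text
514 0.13210990986293758 [ 0.50301643 -0.23360815  0.12201629] [ 0.56214801 -0.21709749  0.13861907]
(532.5074462890625, -225.52369689941406) 59.23150634765625 15.081892013549805 2.7930784225463867
wing dir deg -177.23615295531027
[[ 0.911  0.413 -0.   ]
 [ 0.413 -0.911  0.001]
 [-0.    -0.001 -1.   ]]
tool-frame shift mm [ 3.918e+02 -1.245e+02  1.000e-01] tool y deg -65.59928142816649 [ 1.10328008  0.31121351  0.0140429   1.51193797 -0.00441981  1.31915959
 -0.02717151]
```

>>> {"method": "arm_command", "body": {
  "motion": [
    [20, -6, 0, 2],
    [60, -19, 0, 4],
    [100, -32, 0, 7],
    [140, -45, 0, 10],
    [180, -57, 0, 13],
    [220, -70, 0, 16],
    [260, -83, 0, 19],
    [300, -95, 0, 22],
    [330, -105, 0, 22],
    [350, -111, 0, 22]
  ],
  "grip": 85
}}

```text
t: 1.13
eef_pos: [0.5035, -0.2499, 0.2312]
tcp_rot: [-0.001, 1.0, 0.024, 0.001]
force: [0.5, -0.0, 0.3]
finger_gap: 0.0852
grasp_force: 0.0
```

>>> {"method": "arm_command", "body": {
  "motion": [
    [3, -14, 0, 0],
    [12, -22, 0, 0],
    [24, -24, 0, 0],
    [32, -28, 0, 0],
    [32, -28, 0, 0],
    [32, -28, 0, 0],
    [32, -28, 0, 0],
    [32, -28, 0, 0],
    [32, -28, 0, 0],
    [32, -28, 0, 0]
  ]
}}

```text
t: 1.97
eef_pos: [0.5304, -0.2265, 0.2314]
tcp_rot: [0.0, 1.0, 0.02, -0.0]
force: [-0.0, 1.3, 0.5]
finger_gap: 0.0852
grasp_force: 0.0
```

```bash
cat >> h.py <<'E'
from scipy.spatial.transform import Rotation as Ro
def wrist():
    s=status.observe(); p=viewer.snapshot("wrist"); w,x,y,z=s["tcp_rot"]
    T=np.eye(4); T[:3,:3]=Ro.from_quat([x,y,z,w]).as_matrix(); T[:3,3]=s["eef_pos"]
    M=T@np.array(p["mount"]); p["R"]=M[:3,:3].T; p["t"]=-M[:3,:3].T@M[:3,3]
    return s,p,T
def wing(p,lo=.122,c=(.5325,-.2255),r=.05):
    v,u=np.mgrid[0:480,0:640]; d=p["depth"]; C=np.stack([(u-p["cx"])/p["fx"]*d,(v-p["cy"])/p["fy"]*d,d],-1)
    W=(C-p["t"])@p["R"]; m=(d>0)&(W[...,2]>lo)&(W[...,2]<.145)&(np.hypot(W[...,0]-c[0],W[...,1]-c[1])<r)
    P=W[m]; q=P[:,:2]-P[:,:2].mean(0); e=np.linalg.svd(q,full_matrices=False)[2][0]
    print("wing n",len(P),"ztop",np.percentile(P[:,2],[50,95]),"rect",cv2.minAreaRect((P[:,:2]*1000).astype(np.float32)),"dir",np.degrees(np.arctan2(e[1],e[0])))
E
python3 - <<'E'
from h import *
s,p,T=wrist(); save(p,"w1"); print(s["t"],s["eef_pos"],s["joint_pos"],s["force"])
print("tool y az",np.degrees(np.arctan2(T[1,1],T[0,1])))
wing(p)
print((T[:3,:3].T@(np.array([.5325,-.2255,.1])-T[:3,3])*1000).round(1))
E
```

```text
1.9667 [ 0.53043836 -0.22647321  0.23143374] [ 0.47853883  0.372076   -0.14640858  1.42978915  0.0547654   1.34362453
 -1.20033501] [-0.01901235  1.26885058  0.51324351]
tool y az -87.663226751909
wing n 2032 ztop [0.13259506 0.13395195] rect ((531.3670654296875, -224.42730712890625), (59.64434051513672, 13.942207336425781), 2.670971632003784) dir -177.11041993294967
[  2.1  -0.9 131.4]
```

View pics/w1.png

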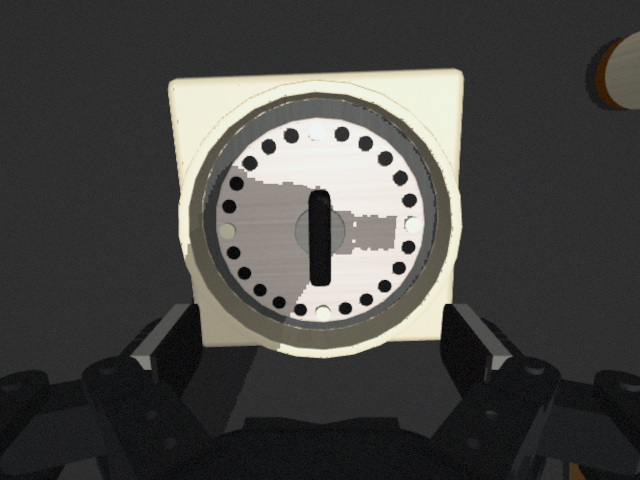

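The wrist view shows the 24-hole rotor with its wing at (320, 238), upright in the image and between the fingers. Joint 7 would end close to its limit if I turned from here, so I'll flip the gripper half a turn first. I'll stop about 3° clockwise of the wing, so that closing on it can't tighten it.

>>> {"method": "arm_command", "body": {
  "motion": [
    [1, -2, 0, -7],
    [1, -2, 0, -14],
    [1, -2, 0, -21],
    [1, -2, 0, -28],
    [1, -2, 0, -35],
    [1, -2, 0, -42],
    [1, -2, 0, -49],
    [1, -2, 0, -56],
    [1, -2, 0, -63],
    [1, -2, 0, -70]
  ]
}}

```text
t: 2.85
eef_pos: [0.5316, -0.2241, 0.2314]
tcp_rot: [0.0, 0.805, 0.593, -0.0]
force: [0.2, -1.0, -0.1]
finger_gap: 0.0849
grasp_force: 0.0
```

>>> {"method": "arm_command", "body": {
  "motion": [
    [0, 0, 0, -7],
    [0, 0, 0, -14],
    [0, 0, 0, -21],
    [0, 0, 0, -28],
    [0, 0, 0, -35],
    [0, 0, 0, -42],
    [0, 0, 0, -49],
    [0, 0, 0, -56],
    [0, 0, 0, -63],
    [0, 0, 0, -70]
  ]
}}

```text
t: 3.68
eef_pos: [0.5316, -0.2242, 0.2314]
tcp_rot: [0.0, 0.32, 0.948, -0.0]
force: [0.1, 0.5, -0.6]
finger_gap: 0.085
grasp_force: 0.0
```

>>> {"method": "arm_command", "body": {
  "motion": [
    [0, 0, 0, -7],
    [0, 0, 0, -14],
    [0, 0, 5, -21],
    [0, 0, 12, -28],
    [0, 0, 20, -35],
    [0, 0, 30, -37.5],
    [0, 0, 40, -37.5],
    [0, 0, 45, -37.5],
    [0, 0, 45, -37.5],
    [0, 0, 45, -37.5]
  ]
}}

```text
t: 4.52
eef_pos: [0.5316, -0.2239, 0.1862]
tcp_rot: [-0.0, 0.001, 1.0, -0.0]
force: [0.5, 0.5, 0.0]
finger_gap: 0.0848
grasp_force: 0.0
```

```bash
python3 - <<'E'
from h import *
s,p,T=wrist(); print(s["t"],s["eef_pos"],s["joint_pos"],s["force"])
print("tool y az",np.degrees(np.arctan2(T[1,1],T[0,1])))
wing(p)
print((T[:3,:3].T@(np.array([.5314,-.2244,.101])-T[:3,3])*1000).round(1))
E
```

```text
4.5167 [ 0.53164595 -0.22394244  0.18616057] [ 0.86047745  0.48728916 -0.71723181  1.48746921  0.32622093  1.28944952
  1.67820669] [0.47912156 0.51599423 0.02699469]
tool y az 89.84738071375362
wing n 2895 ztop [0.13260362 0.13391643] rect ((530.7987670898438, -224.98130798339844), (59.1807746887207, 14.040413856506348), 2.9443254470825195) dir 2.8352774046441898
[ 0.2 -0.5 85.2]
```

>>> {"method": "arm_command", "body": {
  "motion": [
    [0.5, -0.7, 8, 0],
    [0.5, -0.7, 20, 0],
    [0.5, -0.7, 34, 0],
    [0.5, -0.7, 48, 0],
    [0.5, -0.7, 60, 0],
    [0.5, -0.7, 70, 0],
    [0.5, -0.7, 78, 0],
    [0.5, -0.7, 83, 0],
    [0.5, -0.7, 83, 0],
    [0.5, -0.7, 83, 0]
  ],
  "grip": 50
}}

```text
t: 5.4
eef_pos: [0.5315, -0.2246, 0.1034]
tcp_rot: [0.0, 0.001, 1.0, 0.0]
force: [-0.0, 1.7, -0.3]
finger_gap: 0.05
grasp_force: 0.0
```

>>> {"method": "arm_command", "body": {
  "motion": [
    [0, 0, 0, 0],
    [0, 0, 0, 0],
    [0, 0, 0, 0],
    [0, 0, 0, 0],
    [0, 0, 0, 0],
    [0, 0, 0, 0],
    [0, 0, 0, 0],
    [0, 0, 0, 0],
    [0, 0, 0, 0],
    [0, 0, 0, 0]
  ],
  "grip": 0,
  "force": 40
}}

```text
t: 6.23
eef_pos: [0.532, -0.2255, 0.1042]
tcp_rot: [0.001, 0.001, 1.0, -0.001]
force: [1.1, -2.7, 5.5]
finger_gap: 0.0135
grasp_force: 39.2
```

>>> {"method": "arm_command", "body": {
  "motion": [
    [0, 0, -0.1, 3],
    [0, 0, -0.3, 8],
    [0, 0, -0.5, 14],
    [0, 0, -0.7, 20],
    [0, 0, -0.9, 26],
    [0, 0, -1.1, 32],
    [0, 0, -1.3, 38],
    [0, 0, -1.5, 43],
    [0, 0, -1.6, 46],
    [0, 0, -1.6, 46]
  ]
}}

```text
t: 7.07
eef_pos: [0.5319, -0.2258, 0.1058]
tcp_rot: [0.001, 0.393, 0.92, -0.001]
force: [0.2, -3.0, 4.2]
finger_gap: 0.0132
grasp_force: 38.5
```

>>> {"method": "arm_command", "body": {
  "motion": [
    [0, 0, -0.1, 3],
    [0, 0, -0.3, 8],
    [0, 0, -0.5, 14],
    [0, 0, -0.7, 20],
    [0, 0, -0.9, 26],
    [0, 0, -1.1, 32],
    [0, 0, -1.3, 38],
    [0, 0, -1.4, 41],
    [0, 0, -1.4, 41],
    [0, 0, -1.4, 41]
  ]
}}

```text
t: 7.9
eef_pos: [0.5317, -0.2259, 0.1072]
tcp_rot: [0.001, 0.689, 0.725, -0.0]
force: [-0.7, -3.1, 6.0]
finger_gap: 0.0133
grasp_force: 38.5
```

```bash
python3 - <<'E'
from h import *
s,p,T=wrist(); save(p,"w2"); print(s["t"],s["eef_pos"],s["joint_pos"],s["force"],s["ft_torque"])
print("tool y az",np.degrees(np.arctan2(T[1,1],T[0,1])))
wing(p)
E
```

```text
7.9 [ 0.53173587 -0.2258929   0.10722401] [ 0.61836809  0.48676036 -0.34555651  1.60248996  0.1823615   1.08196308
  0.27430827] [-0.67144231 -3.05984142  5.96287373] [-0.64346651  0.11009428 -0.04483159]
tool y az 2.8675792593501286
wing n 9719 ztop [0.13548884 0.14194488] rect ((533.32568359375, -223.572998046875), (37.799224853515625, 57.65840148925781), 25.87767219543457) dir -86.39942063694754
```

View pics/w2.png

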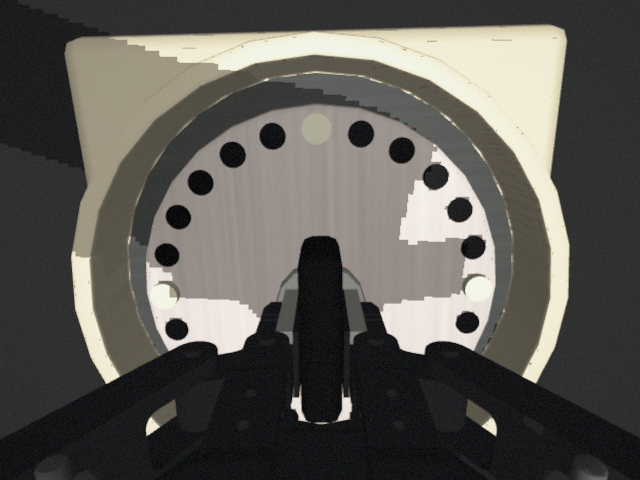

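The wing (320, 320) sits between the pads and has turned with the gripper, about 87–90° from where it started. I'll release it and lift straight up.

>>> {"method": "arm_command", "body": {
  "motion": [
    [0, 0, 0, 0],
    [0, 0, 0, 0],
    [0, 0, 0, 0],
    [0, 0, 0, 0],
    [0, 0, 0, 0],
    [0, 0, 0, 0],
    [0, 0, 0, 0],
    [0, 0, 0, 0],
    [0, 0, 0, 0],
    [0, 0, 0, 0]
  ],
  "grip": 50
}}

```text
t: 8.78
eef_pos: [0.5313, -0.2246, 0.1063]
tcp_rot: [0.0, 0.689, 0.725, 0.0]
force: [0.8, 0.7, -0.4]
finger_gap: 0.05
grasp_force: 0.0
```

>>> {"method": "arm_command", "body": {
  "motion": [
    [0, 0, -6, 0],
    [0, 0, -18, 0],
    [0, 0, -34, 0],
    [0, 0, -50, 0],
    [0, 0, -66, 0],
    [0, 0, -80, 0],
    [0, 0, -90, 0],
    [0, 0, -95, 0],
    [0, 0, -95, 0],
    [0, 0, -95, 0]
  ]
}}

```text
t: 9.62
eef_pos: [0.5311, -0.2245, 0.201]
tcp_rot: [-0.0, 0.689, 0.725, -0.0]
force: [-1.1, 0.4, -0.6]
finger_gap: 0.0499
grasp_force: 0.0
```

```bash
python3 - <<'E'
from h import *
s,p,T=wrist(); save(p,"w3"); print(s["t"],s["eef_pos"],s["force"],s["finger_gap"])
wing(p)
E
```

```text
9.6167 [ 0.53110292 -0.22447714  0.20099913] [-1.09284219  0.43661434 -0.57456533] 0.04990724248096478
wing n 2594 ztop [0.13562752 0.13693603] rect ((530.8267822265625, -224.48878479003906), (13.7422456741333, 59.49037551879883), 3.0931644439697266) dir -86.61661118660578
```

View pics/w3.png

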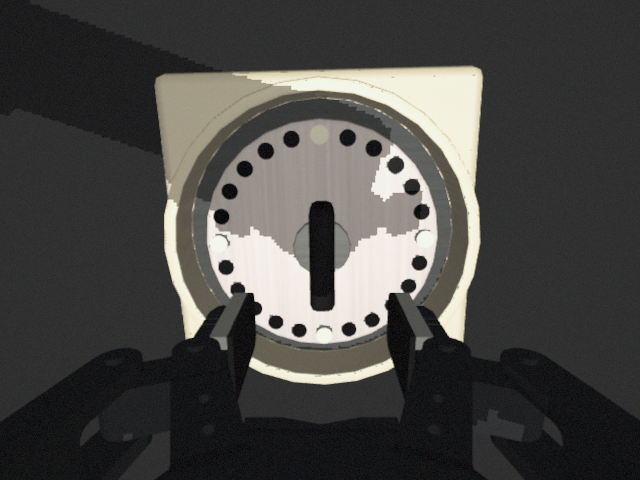

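The wing (320, 255) now points to -86.6°, from +2.8° at the start. That is about 89.5° clockwise, it has risen 3 mm, and the gripper is clear of it.

```bash
python3 -c "
from bench import order; print(order.close_job())"
```

```text
the job is handed in; nothing more can be done
None
```

I loosened the larger centrifuge's knob about 89° clockwise and let go of it, and handed the job in at about 10 s; the arm never went near the smaller centrifuge.

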